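Empty the offcut bin over the tray's stop bar

TASK

Using its bar handle, first draw the offcut bin up square against the stop bar of the low grey tray. Then tip it over the bar, without lifting it away from the bar and without ever letting it slam, until both angle-iron offcuts have tumbled out into the tray; do not take them out with the gripper. Bring the empty bin back over the bar, set it down flat on the bench close behind the bar, on its side or upright, and let go of it.

Things in the scene. Friction and masses are not known exactly. Their poses are not given: they have to be found in the camera images.
- tray: low grey sheet-metal tray, fixed to the bench. Origin on the bench under the middle of the stop bar; +x points from the bar to where the bin stands, +y along the bar, z up. The tray lies on the -x side: inside x = -0.176 to -0.006, y = -0.146 to 0.146, floor 4 mm above the bench, other walls about 50 mm high. A loose bolt lies in it near the -x wall
- stop_bar (a point): middle of the stop bar: a fixed round steel bar, 12 mm in diameter, 300 mm long along the tray's y, that tops the tray's +x wall; this point is on its centre line, 80 mm above the bench (top of the bar 86 mm). Turning about it, the bin's mouth swings over to the tray
- bin: loose open sheet-aluminium bin, 120 (its x) x 160 (its y) x 130 mm high, walls and floor 4 mm, about 0.45 kg empty, 0.8 kg full. Origin at the centre of its underside, z towards the mouth. Its -x wall (front) faces the stop bar, 30 to 50 mm short of it at the start and up to 0.2 rad askew; the handle is on its +x wall. Held tilted by 2.4 rad it empties; lying on its front wall it is 120 mm high
- bin_handle (a point): middle of the bin's handle bar: round, 12 mm in diameter, 100 mm long along the bin's y, its centre line 42 mm out from the back wall (bin frame x +0.102, z +0.105). It can be pinched from above with the fingers closing along the bin's x, and it turns stiffly between the fingers, so a lifted bin may keep its tilt
- bin_front (a point): point in the middle of the outer face of the bin's front wall, 80 mm above its underside (bin frame x -0.060, z +0.080): the height at which the front wall meets the stop bar
- offcut_a: sawn piece of angle iron, brown, 68 x 70 x 34 mm, 0.17 kg, lying like a roof in the -y half of the bin at the start with its ridge along the bin's x. Origin at the centre of its underside
- offcut_b: sawn piece of angle iron, brown, 68 x 76 x 34 mm, 0.17 kg, lying like a roof in the +y half of the bin at the start with its ridge along the bin's x. Origin at the centre of its underside
There are look-alikes about, which are no part of the job. What is shaped like the offcut_a but pink is not meant.

How it is judged:
On the way, in this order (a step that is already met when the one before it is completed fails the run):
1. the bin stands upright and square (within 0.12 rad) against the stop bar, its front wall within about 15 mm of touching it (x of bin_front in the frame of tray between -0.02 and 0.021 m and angle between bin's own z axis and vertical below 0.25 rad and angle between the y axis of bin and the y axis of tray, either way round below 0.12 rad), for 0.1 s.
2. the bin, turned about the stop bar, is past its side (tilted more than 1.7 rad), its front wall still at the bar (within 60 mm) (angle between bin's own z axis and vertical above 1.7 rad and x of bin_front in the frame of tray between -0.06 and 0.06 m and height (world z) of bin_front below 0.14 m), for 0.1 s.
At the end, for the whole second after the job is handed in: the bin rests flat on the bench behind the stop bar, either upright (within 0.1 rad) or on its side (within 0.12 rad), the centre of its underside 50 to 300 mm behind the bar and within 200 mm of its middle along it; both offcuts lie at rest in the tray (x of bin in the frame of tray between 0.05 and 0.3 m and y of bin in the frame of tray between -0.2 and 0.2 m and linear speed of each of bin, offcut_a, offcut_b below 0.02 m/s and ((angle between bin's own z axis and vertical below 0.1 rad and height (world z) of bin below 0.015 m) or (angle between bin's own z axis and vertical between 1.45 and 1.7 rad and height (world z) of bin between 0.045 and 0.095 m)) and x of offcut_a in the frame of tray between -0.18 and -0.004 m and y of offcut_a in the frame of tray between -0.15 and 0.15 m and height (world z) of each of offcut_a, offcut_b below 0.09 m and x of offcut_b in the frame of tray between -0.18 and -0.004 m and y of offcut_b in the frame of tray between -0.15 and 0.15 m); the robot touches nothing.
It fails at once if the bin is lifted or tipped away from the stop bar (by over 60 mm) before both offcuts are over the bar ((height (world z) of bin_front above 0.14 m or (angle between bin's own z axis and vertical above 0.5 rad and (x of bin_front in the frame of tray above 0.06 m or x of bin_front in the frame of tray below -0.06 m))) and x of any of offcut_a, offcut_b in the frame of tray above -0.02 m).
It fails at once if the bin slams over (turns faster than 3.5 rad/s) (angular speed of bin above 3.5 rad/s).
It fails at once if an offcut is taken with the fingers (contact force between the fingers and offcut_a above 2 N or contact force between the fingers and offcut_b above 2 N).
It also fails if it takes over 58 s, if anything falls off the work surface, if the arm or the gripper's body presses on something with over 40 N, if the wrist force passes 120 N, or if a joint passes its speed limit or range.

ROBOT

A 6-joint arm with a two-finger parallel gripper is mounted at the origin on the work surface; the furniture and walls round the work are solid. World frame = base frame: x ahead of the robot, y to its left, z up, the work surface at z = 0. Lengths are in m, angles in rad, forces in N, time in s.
With the tool pointing down it reaches from about 0.275 to 0.875 m from the base axis. Payload 12.5 kg.
Tool frame: the origin (TCP) lies midway between the tips of the shut fingers; the grasp point (between the pads) lies 19 mm behind it; y points along the fingers, x is the direction in which the jaws open and shut, and the axes are right-handed (so a half turn about y gives the same grasp; the last joint's range is limited). The gripper opens to 85 mm and grips with 20 to 120 N. Pads are 22 mm wide; open, the fingers measure 114 mm over their backs; the gripper's body (76 mm by 85 mm) begins 54 mm behind the grasp point. The pads swing forward as they close: fully open they stand 13 mm farther back than shut.
Start: joints at [-1.272, 0.351, 1.652, -0, 1.139, -0.085], TCP at [0.206, -0.51, 0.231] pointing down, gripper open.
Joint ranges: [-2.75, 2.75], [-0.79, 2.1], [0.01, 2.65], [-1.57, 4.71], [0.07, 3.14], [-2.87, 2.87]. Speed limits (rad/s): [2.22, 2.22, 2.79, 3.14, 3.14, 3.14].

INTERFACE

Orientations are given as a unit quaternion [w, x, y, z].
In Python, from rig import env, capture, workorder gives the robot as it stands.
- The arm moves only by the shell command python3 -m creep 'ROWS' [FORCE]. ROWS is JSON, a list of rows, each a list of 3 entries, a list of its own where there are three numbers: the opening, from 0 (shut) to 1 (fully open), then the shift along the tool's x, y, z in m, then the turn, a rotation vector about the tool's x, y, z in units of 10 degrees (1.0 is 10 degrees). In form: [[gripper, [tx, ty, tz], [ax, ay, az]], ...]. A call has 1 to 12 rows; each row is the pose to reach, as a shift and turn from the pose commanded when the call began, along the tool's axes at that moment; what a row does not reach only later rows make up. A row lasts 1/8 s, in which the tool goes at most 62.5 mm and 10.7 degrees, less where a joint would pass 70% of its speed; a pose out of reach is approached as far as the arm can. A call with a gripper value outside its range is refused whole. The fingers move at their own pace and stop on an object; FORCE is the grip in N (left out, the last holds). Time passes only in rows, so rows that repeat a pose let the fingers close. It gives the time, the measured TCP pose, the force and the opening at its end, in the units of the state.
- env.observe(): the state, without advancing time (a new reading comes with each control period).
- capture(name): name is "scene" or "top"; returns a dict with "img" (480x640x3 uint8, red, green, blue), "vfov" (degrees; the focal length in pixels is half the picture's height over the tangent of half this angle, whatever the lens; pixels are square), "cx", "cy" (the principal point, pixels), "R" (3x3) and "t" (3): a world point X has camera coordinates R X + t. Camera axes: x right, y down, z forward; pixel columns grow to the right and rows downward; lengths in m; the calibration is good to about 2 mm. A picture is of the moment at which its call begins. There is no depth.
- workorder.sign_off(): hands the job in, once; it reports no verdict.
The state is a dict: "t": time; "joint_pos": joint angles; "qvel": joint speeds; "tau": joint torques, N m; "tcp_pos": TCP position; "tcp_rot": TCP orientation; "ft_force": force on the tool from outside, world axes, zero at the start; "ft_torque": the same for the moment, N m; "width": finger opening in m.
Only numpy, scipy, OpenCV 4.12 (cv2) and the standard library are available. Lean on these libraries where they do the work, as an engineer would, in place of code of your own. Each camera call takes 0.05 s, during which the arm holds its last target. There are 200 camera calls.

## Working session

There is one attempt and no reset: what is moved stays moved. The work goes in short steps, Python scripts to look and compute and a shell command to move; the robot and the scene stay as the last step left them, time stands still between calls to the robot, and variables do not carry over. Pictures are saved under pics/ and viewed, about 8 in all and at most 12, crops included, and the job is handed in when it is done.

```bash
ls; mkdir -p pics; cat > h.py <<'E'
import numpy as np, cv2, json
from rig import env, capture, workorder
from scipy.spatial.transform import Rotation as Ro
def snap(n,f):
    c=capture(n); cv2.imwrite('pics/'+f,c['img'][:,:,::-1]); 
    np.savez('pics/'+f[:-4]+'.npz',**{k:np.array(c[k]) for k in c}); return c
def load(f): return dict(np.load('pics/'+f+'.npz'))
def K(c): 
    f=240/np.tan(np.radians(float(c['vfov']))/2); return f,float(c['cx']),float(c['cy'])
def ray(c,u,v,z):
    f,cx,cy=K(c); d=c['R'].T@np.array([(u-cx)/f,(v-cy)/f,1]); o=-c['R'].T@c['t']
    return o+d*(z-o[2])/d[2]
def proj(c,X):
    f,cx,cy=K(c); p=c['R']@np.array(X)+c['t']; return p[:2]/p[2]*f+[cx,cy]
def st():
    s=env.observe(); return s
E
python3 - <<'E'
from h import *
for n in('top','scene'):
    c=snap(n,n+'0.png'); print(n,c['vfov'],c['cx'],c['cy'],-c['R'].T@c['t'])
print(st())
E
```

```text
pics
top 56.85180060722433 320.4536006600166 237.3280513493542 [0.41803015 0.41997273 0.93323847]
scene 57.62186373083459 314.32110689058123 242.13834756570878 [-0.12415905  0.78240915  0.55003973]
{'t': 0.1, 'joint_pos': array([-1.27160314e+00,  3.51168413e-01,  1.65237002e+00,  3.72297571e-06,
        1.13912386e+00, -8.45991716e-02]), 'qvel': array([ 0.00064038, -0.00028582, -0.00047185, -0.00087809,  0.00012057,
        0.00131577]), 'tau': array([ 4.38622264e-04, -5.06833506e+01, -2.91874999e+01, -8.52336211e-05,
        2.70212171e-03,  5.35819240e-06]), 'tcp_pos': array([ 0.20587539, -0.50968191,  0.23081613]), 'tcp_rot': array([ 0.58642026, -0.58594393,  0.39575603, -0.39516852]), 'ft_force': array([-0.04096979,  0.32274014, -0.70182185]), 'ft_torque': array([-0.04686264, -0.01155521, -0.04793498]), 'width': 0.08551398504939749}
```

View pics/top0.png

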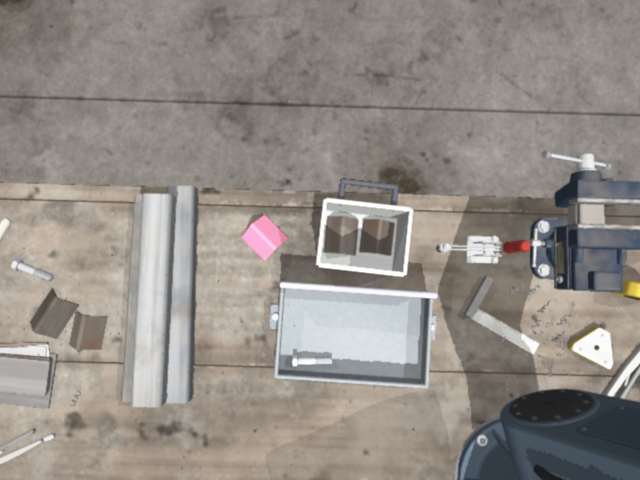

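View pics/scene0.png

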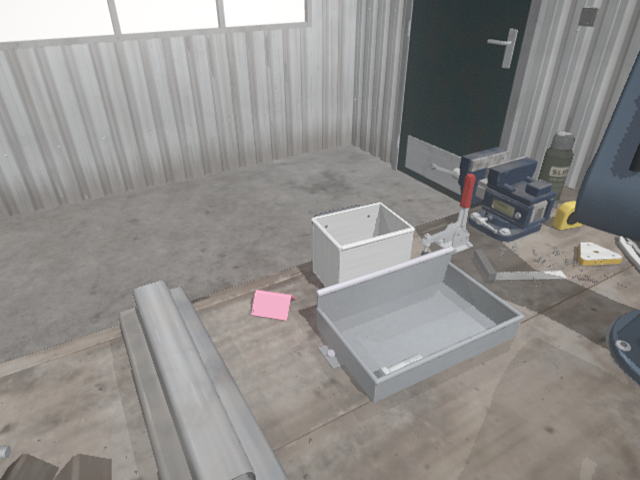

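```bash
python3 - <<'E'
from h import *
q=st()['tcp_rot']; print(Ro.from_quat(np.roll(q,-1)).as_matrix().round(3))
E
```

```text
[[ 0.374 -0.     0.927]
 [-0.927  0.001  0.374]
 [-0.001 -1.     0.   ]]
```

The top view shows the bin mouth corners at (325,199), (413,208), (407,275) and (319,267), with the handle bar at about (340,182)-(398,187). The stop bar runs (280,287)-(436,295). Candidates for the offcuts:
- The brown pair inside the bin at (341,233) and (376,236), which I choose.
- The pink look-alike at (265,237), rejected.
- The brown pieces on the bench at (55,313) and (88,330), rejected.

For the bin I see only one white open box; the grey sheet at (25,380) is not it.

```bash
python3 - <<'E'
from h import *
c=load('top0'); im=c['img']
g=cv2.cvtColor(im,cv2.COLOR_RGB2HSV)
# white rim of the bin
m=((g[...,2]>205)&(g[...,1]<30)).astype(np.uint8); m[:190]=0;m[282:]=0;m[:,:310]=0;m[:,420:]=0
r=cv2.minAreaRect(cv2.findNonZero(m)); b=cv2.boxPoints(r)
P=[ray(c,u,v,.130) for u,v in b]; print('box px',b.round(1).tolist()); print(np.round(P,4), [np.linalg.norm(P[i]-P[i-1]).round(4) for i in range(4)])
# bar: bright ridge
pts=[]
for u in range(290,430,5):
    col=im[278:300,u].astype(int).sum(1); w=np.clip(col-col.max()*0.9,0,None); pts.append((u,278+(w*np.arange(22)).sum()/w.sum()))
vx,vy,x0,y0=cv2.fitLine(np.float32(pts),cv2.DIST_HUBER,0,.01,.01).ravel()
A=[ray(c,u,y0+(u-x0)*vy/vx,.084) for u in (280,437)]; print('bar ends',np.round(A,4),np.linalg.norm(A[0]-A[1]))
for u,v in((340,182),(398,187)): print('handle',ray(c,u,v,.105).round(4))
cv2.imwrite('pics/crop0.png',cv2.resize(im[165:310,265:450,::-1],None,fx=4,fy=4,interpolation=cv2.INTER_CUBIC))
E
```

```text
box px [[315.6000061035156, 266.5], [323.29998779296875, 197.0], [413.8999938964844, 207.10000610351562], [406.20001220703125, 276.6000061035156]]
[[0.4187 0.4223 0.13  ]
 [0.5457 0.4119 0.13  ]
 [0.5321 0.246  0.13  ]
 [0.4052 0.2582 0.13  ]] [np.float64(0.1647), np.float64(0.1274), np.float64(0.1665), np.float64(0.1274)]
bar ends [[0.3825 0.4893 0.084 ]
 [0.3691 0.1895 0.084 ]] 0.3000879053301264
handle [0.5793 0.381  0.105 ]
handle [0.573  0.2712 0.105 ]
```

View pics/crop0.png

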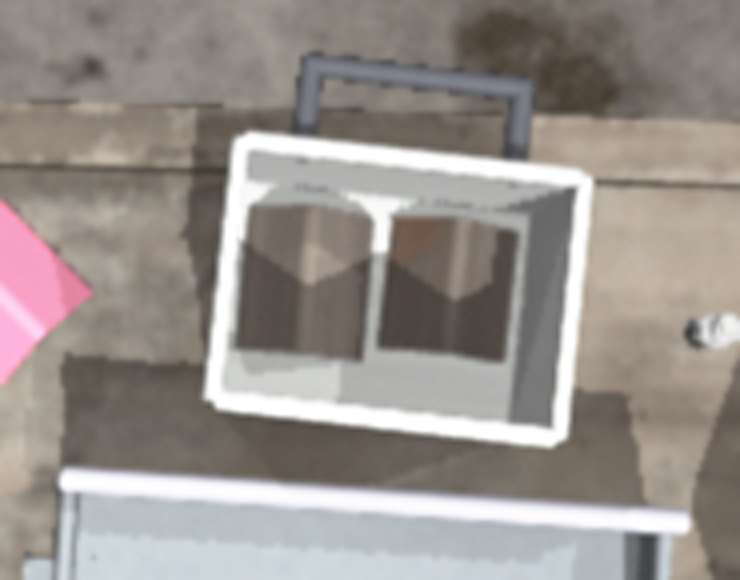

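```bash
python3 -m creep '[[0.35,[0,-0.06,0],[0,0,0]],[0.35,[0,-0.12,0],[0,0,0]],[0.35,[-0.06,-0.15,0.06],[0,-0.5,0]],[0.35,[-0.318,-0.15,0.32],[0,-3,0]],[0.35,[-0.318,-0.15,0.32],[0,-3,0]],[0.35,[-0.318,-0.15,0.32],[0,-3,0]],[0.35,[-0.318,-0.15,0.32],[0,-3,0]],[0.35,[-0.318,-0.15,0.32],[0,-3,0]],[0.35,[-0.636,-0.1,0.657],[0,-6.28,0]],[0.35,[-0.636,-0.1,0.657],[0,-6.28,0]],[0.35,[-0.636,-0.1,0.657],[0,-6.28,0]],[0.35,[-0.636,-0.1,0.657],[0,-6.28,0]]]' 30
```

```text
t: 1.6
tcp_pos: [0.4556, 0.0602, 0.3571]
tcp_rot: [-0.706, 0.706, -0.031, 0.031]
ft_force: [0.9, -1.4, -0.2]
width: 0.0298
```

```bash
python3 -m creep '[[0.35,[0.04,0.01,0.06],[0,0,0]],[0.35,[0.06,0.04,0.12],[0,0,0]],[0.35,[0.08,0.09,0.18],[0,0,0]],[0.35,[0.09,0.13,0.23],[0,0,0]],[0.35,[0.097,0.17,0.275],[0,0,0]],[0.35,[0.097,0.187,0.275],[0,0,0]],[0.35,[0.097,0.187,0.275],[0,0,0]],[0.35,[0.097,0.187,0.275],[0,0,0]]]'
python3 - <<'E'
from h import *
s=st(); print(s['t'],s['tcp_pos'],Ro.from_quat(np.roll(s['tcp_rot'],-1)).as_matrix().round(3).tolist(),s['joint_pos'])
c=snap('scene','scene1.png');d=snap('top','top1.png')
a=cv2.resize(c['img'][150:330,270:510],(800,600));cv2.imwrite('pics/crop1.png',a[:,:,::-1])
E
```

```text
t: 2.6
tcp_pos: [0.5771, 0.3227, 0.1713]
tcp_rot: [0.706, -0.706, 0.032, -0.032]
ft_force: [1.0, -0.1, 0.5]
width: 0.0298
2.6 [0.57712047 0.32273154 0.17132307] [[0.996, 0.001, 0.091], [-0.091, 0.0, 0.996], [0.001, -1.0, 0.0]] [ 4.39580568e-01  6.11122712e-01  1.39513369e+00 -2.07532087e-04
  1.13452683e+00  5.30708591e-01]
```

View pics/crop1.png

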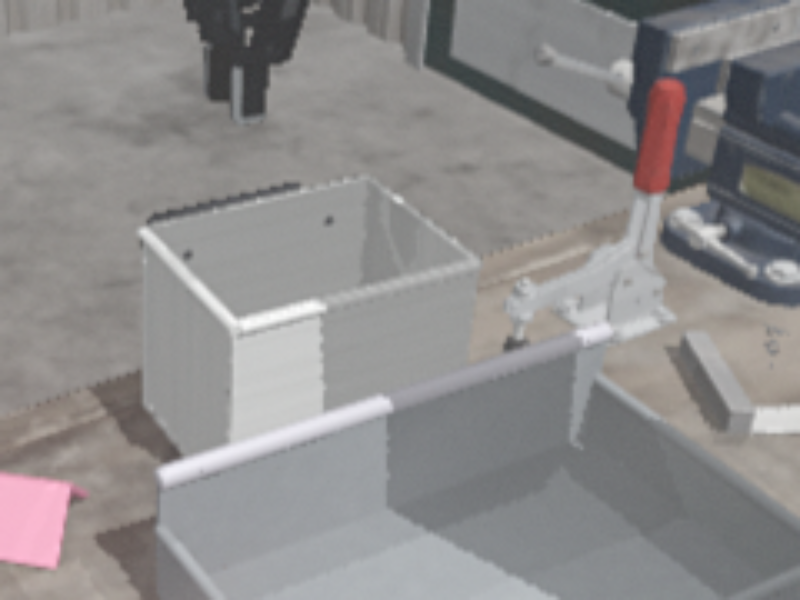

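Crop 1 shows the open fingers at about (235,100), above and in line with the handle edge (150-300, 190-215). Going down.

```bash
python3 -m creep '[[0.35,[0,0.03,0.003],[0,0,0]],[0.35,[0,0.06,0.003],[0,0,0]],[0.35,[0,0.085,0.003],[0,0,0]],[0.35,[0,0.085,0.003],[0,0,0]]]'; python3 -m creep '[[0,[0,0,0],[0,0,0]],[0,[0,0,0],[0,0,0]],[0,[0,0,0],[0,0,0]],[0,[0,0,0],[0,0,0]]]' 40
```

```text
t: 3.2
tcp_pos: [0.5777, 0.3254, 0.0859]
tcp_rot: [0.707, -0.706, 0.032, -0.033]
ft_force: [1.0, -0.2, -0.1]
width: 0.0298
t: 3.7
tcp_pos: [0.5776, 0.3259, 0.0868]
tcp_rot: [0.706, -0.706, 0.032, -0.033]
ft_force: [-0.7, -3.6, 6.0]
width: 0.0107
```

```bash
python3 -m creep '[[0,[-0.005,0,0],[0,-0.05,0]],[0,[-0.01,0,0],[0,-0.1,0]],[0,[-0.015,0,-0.001],[0,-0.15,0]],[0,[-0.02,0,-0.001],[0,-0.2,0]],[0,[-0.025,0,-0.001],[0,-0.25,0]],[0,[-0.03,0,-0.001],[0,-0.27,0]],[0,[-0.03,0,-0.001],[0,-0.27,0]]]'; for i in 1 2 3; do python3 -m creep '[[0,[-0.002,0,0],[0,0,0]],[0,[-0.002,0,0],[0,0,0]]]'; done
```

```text
t: 4.58
tcp_pos: [0.5483, 0.3284, 0.087]
tcp_rot: [0.708, -0.706, 0.014, -0.017]
ft_force: [3.4, 0.5, 7.5]
width: 0.0103
t: 4.82
tcp_pos: [0.5468, 0.3284, 0.087]
tcp_rot: [0.708, -0.706, 0.014, -0.017]
ft_force: [6.3, 0.7, 6.5]
width: 0.0109
t: 5.08
tcp_pos: [0.545, 0.3285, 0.087]
tcp_rot: [0.708, -0.706, 0.014, -0.017]
ft_force: [5.5, 0.5, 4.0]
width: 0.0105
t: 5.32
tcp_pos: [0.5446, 0.3292, 0.0874]
tcp_rot: [0.708, -0.705, 0.012, -0.019]
ft_force: [13.9, 3.8, 0.0]
width: 0.0104
```

```bash
python3 -m creep '[[0,[0,0,0],[0,0,0]]]'; python3 - <<'E'
from h import *
d=snap('top','top2.png');c=snap('scene','scene2.png')
a=np.hstack([cv2.resize(d['img'][160:320,260:450],(400,337)),cv2.resize(c['img'][150:330,290:504],(400,337))]);cv2.imwrite('pics/crop2.png',a[:,:,::-1])
E
```

```text
t: 5.45
tcp_pos: [0.5446, 0.3292, 0.0873]
tcp_rot: [0.708, -0.706, 0.013, -0.019]
ft_force: [14.7, 4.3, 0.5]
width: 0.0108
```

View pics/crop2.png

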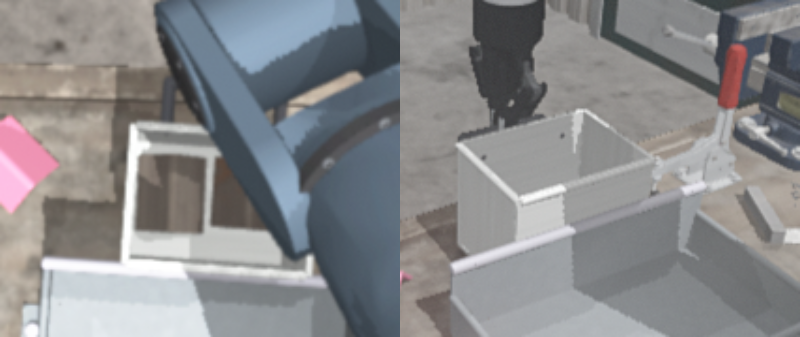

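The bin is square and touching the bar: front rim at left-panel (130-310,262), along the bar. Next I work out the rows for the arc.

```bash
cat > arc.py <<'E'
import numpy as np,sys
# planned commanded TCP in tray plane (X from bar axis, Z height), tool lean phi
def tcp(psi,phi,D): return np.array([D*np.cos(psi)+.0178*np.sin(phi), .080+D*np.sin(psi)-.0178*np.cos(phi)])
def rows(p0,f0,wp,g=0):
    out=[]
    for p,f in wp:
        d=p-p0; tx=d[0]*np.cos(f0)+d[1]*np.sin(f0); up=-d[0]*np.sin(f0)+d[1]*np.cos(f0)
        out.append([g,[round(tx,3),round(-up,3),0],[0,0,round(-(f-f0)/.17453,2)]])
    return str(out).replace(' ','')
if __name__=='__main__':
    p0=np.array([.165,.0870]); f0=0
    ps=.148+.04*np.arange(1,61); ph=np.interp(ps,[0,1.0,1.7,2.6],[0,0,.7,.5])
    for k in range(5):
        w=[(tcp(a,b,.169),b) for a,b in zip(ps[12*k:12*k+12],ph[12*k:12*k+12])]
        print(ps[12*k+11].round(2),rows(p0,f0,w)); p0,f0=w[-1]
E
python3 arc.py
```

```text
0.63 [[0,[np.float64(0.001),np.float64(-0.007),0],[0,0,np.float64(-0.0)]],[0,[np.float64(-0.0),np.float64(-0.013),0],[0,0,np.float64(-0.0)]],[0,[np.float64(-0.002),np.float64(-0.02),0],[0,0,np.float64(-0.0)]],[0,[np.float64(-0.004),np.float64(-0.026),0],[0,0,np.float64(-0.0)]],[0,[np.float64(-0.006),np.float64(-0.033),0],[0,0,np.float64(-0.0)]],[0,[np.float64(-0.009),np.float64(-0.039),0],[0,0,np.float64(-0.0)]],[0,[np.float64(-0.011),np.float64(-0.045),0],[0,0,np.float64(-0.0)]],[0,[np.float64(-0.014),np.float64(-0.051),0],[0,0,np.float64(-0.0)]],[0,[np.float64(-0.017),np.float64(-0.057),0],[0,0,np.float64(-0.0)]],[0,[np.float64(-0.021),np.float64(-0.063),0],[0,0,np.float64(-0.0)]],[0,[np.float64(-0.024),np.float64(-0.069),0],[0,0,np.float64(-0.0)]],[0,[np.float64(-0.028),np.float64(-0.074),0],[0,0,np.float64(-0.0)]]]
1.11 [[0,[np.float64(-0.004),np.float64(-0.005),0],[0,0,np.float64(-0.0)]],[0,[np.float64(-0.008),np.float64(-0.011),0],[0,0,np.float64(-0.0)]],[0,[np.float64(-0.013),np.float64(-0.016),0],[0,0,np.float64(-0.0)]],[0,[np.float64(-0.018),np.float64(-0.021),0],[0,0,np.flo
[... 2378 characters left out ...]
,np.float64(0.1)]],[0,[np.float64(-0.021),np.float64(-0.001),0],[0,0,np.float64(0.15)]],[0,[np.float64(-0.028),np.float64(-0.001),0],[0,0,np.float64(0.2)]],[0,[np.float64(-0.035),np.float64(-0.001),0],[0,0,np.float64(0.25)]],[0,[np.float64(-0.041),np.float64(-0.0),0],[0,0,np.float64(0.31)]],[0,[np.float64(-0.048),np.float64(0.001),0],[0,0,np.float64(0.36)]],[0,[np.float64(-0.055),np.float64(0.002),0],[0,0,np.float64(0.41)]],[0,[np.float64(-0.062),np.float64(0.004),0],[0,0,np.float64(0.46)]],[0,[np.float64(-0.069),np.float64(0.005),0],[0,0,np.float64(0.51)]],[0,[np.float64(-0.075),np.float64(0.007),0],[0,0,np.float64(0.56)]],[0,[np.float64(-0.082),np.float64(0.009),0],[0,0,np.float64(0.61)]]]
```

```bash
python3 -m creep '[[0,[0.001,-0.007,0],[0,0,0]],[0,[0,-0.013,0],[0,0,0]],[0,[-0.002,-0.02,0],[0,0,0]],[0,[-0.004,-0.026,0],[0,0,0]],[0,[-0.006,-0.033,0],[0,0,0]],[0,[-0.009,-0.039,0],[0,0,0]]]' 50; python3 - <<'E'
from h import *
print(st()['ft_torque'],st()['width']); c=snap('scene','scene3.png')
cv2.imwrite('pics/crop3.png',cv2.resize(c['img'][150:330,290:530,::-1],(640,480)))
E
```

```text
t: 6.3
tcp_pos: [0.5342, 0.3292, 0.1256]
tcp_rot: [0.708, -0.706, 0.014, -0.017]
ft_force: [12.2, 4.0, -0.2]
width: 0.0102
[ 0.55318788 -2.15149881  0.00446206] 0.010237080617334759
```

View pics/crop3.png

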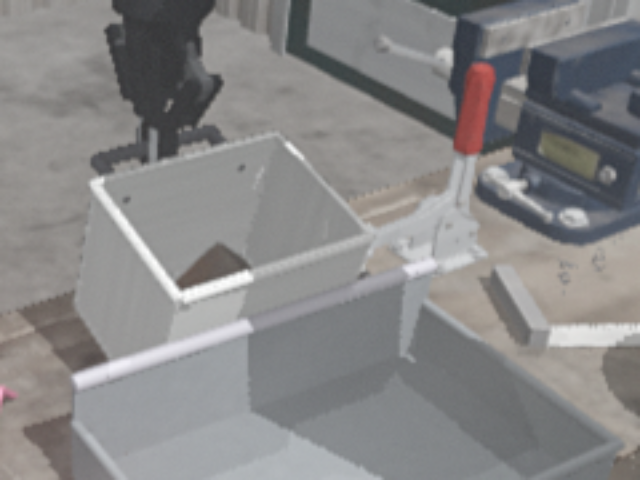

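The bin is tilting about the bar as planned: its rear rim is raised, the offcut is visible at (215,260), and the front wall is still on the bar. I continue.

```bash
python3 -m creep '[[0,[-0.003,-0.006,0],[0,0,0]],[0,[-0.006,-0.012,0],[0,0,0]],[0,[-0.009,-0.018,0],[0,0,0]],[0,[-0.012,-0.024,0],[0,0,0]],[0,[-0.015,-0.03,0],[0,0,0]],[0,[-0.019,-0.035,0],[0,0,0]]]'; python3 -m creep '[[0,[-0.004,-0.005,0],[0,0,0]],[0,[-0.008,-0.011,0],[0,0,0]],[0,[-0.013,-0.016,0],[0,0,0]],[0,[-0.018,-0.021,0],[0,0,0]],[0,[-0.022,-0.025,0],[0,0,0]],[0,[-0.028,-0.03,0],[0,0,0]],[0,[-0.033,-0.034,0],[0,0,0]],[0,[-0.038,-0.038,0],[0,0,0]],[0,[-0.044,-0.042,0],[0,0,0]],[0,[-0.049,-0.045,0],[0,0,-0.16]],[0,[-0.054,-0.049,0],[0,0,-0.39]],[0,[-0.059,-0.052,0],[0,0,-0.62]]]' 70; python3 - <<'E'
from h import *
print(st()['ft_torque'],st()['width']); c=snap('scene','scene4.png')
cv2.imwrite('pics/crop4.png',cv2.resize(c['img'][120:330,270:550,::-1],(640,480)))
E
```

```text
t: 7.1
tcp_pos: [0.5155, 0.33, 0.161]
tcp_rot: [0.708, -0.706, 0.013, -0.018]
ft_force: [11.8, 1.7, 1.8]
width: 0.0101
t: 8.6
tcp_pos: [0.4582, 0.3325, 0.2153]
tcp_rot: [0.706, -0.705, -0.027, -0.058]
ft_force: [14.7, -4.7, 15.0]
width: 0.0098
[-0.85766819 -2.81230268 -0.13800464] 0.009753234112360776
```

View pics/crop4.png

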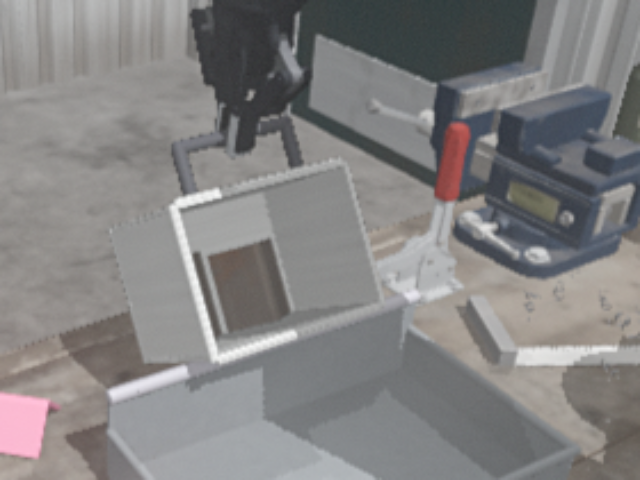

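```bash
python3 - <<'E'
from h import *
c=load('scene4'); ex=np.array([.999,-.0447,0]);ey=np.array([.0447,.999,0]);ez=np.array([0,0,1.])
B0=np.array([.3758,.3394,0])+.0009*ex
for th in(.85,.95,1.05,1.15,1.25,1.35):
    n=np.cos(th)*ex+np.sin(th)*ez;t=-np.sin(th)*ex+np.cos(th)*ez
    G=B0+.079*ex+.233*ez-.006*ey
    F=G-.162*n+.025*t+.08*ey; Bk=F+.12*n
    s=(G-.162*n-(B0+.08*ez))@t; print(th,proj(c,F).round(1),proj(c,Bk).round(1),'contact z',round(.105-(( G-(B0+.08*ez))@t),3))
print('seen (363,277.5) (346.6,210.6)')
E
```

```text
0.85 [372.1 272.2] [348.9 203.6] contact z 0.063
0.95 [368.  274.6] [348.3 205.6] contact z 0.08
1.05 [363.6 275.9] [347.5 207.4] contact z 0.097
1.15 [359.2 276.3] [346.6 208.9] contact z 0.115
1.25 [354.7 275.9] [345.7 210.2] contact z 0.132
1.35 [350.2 274.5] [344.6 211.2] contact z 0.149
seen (363,277.5) (346.6,210.6)
```

```bash
python3 -m creep '[[0,[-0.005,-0.004,0],[0,0,-0.2]],[0,[-0.01,-0.007,0],[0,0,-0.42]],[0,[-0.016,-0.011,0],[0,0,-0.63]],[0,[-0.021,-0.014,0],[0,0,-0.84]],[0,[-0.027,-0.017,0],[0,0,-1.05]],[0,[-0.032,-0.019,0],[0,0,-1.25]]]' 100; python3 -m creep '[[0,[-0.006,-0.003,0],[0,0,-0.2]],[0,[-0.012,-0.006,0],[0,0,-0.42]],[0,[-0.018,-0.009,0],[0,0,-0.63]],[0,[-0.024,-0.011,0],[0,0,-0.84]],[0,[-0.03,-0.014,0],[0,0,-1.05]],[0,[-0.036,-0.016,0],[0,0,-1.25]]]'; python3 - <<'E'
from h import *
s=st();print(s['ft_torque'],s['width'],s['joint_pos'].round(2)); c=snap('scene','scene5.png')
cv2.imwrite('pics/crop5.png',cv2.resize(c['img'][120:330,270:550,::-1],(640,480)))
E
```

```text
t: 9.4
tcp_pos: [0.4234, 0.334, 0.2307]
tcp_rot: [-0.696, 0.698, 0.103, 0.134]
ft_force: [11.1, -7.4, 16.1]
width: 0.0088
t: 10.15
tcp_pos: [0.3851, 0.3361, 0.2371]
tcp_rot: [-0.677, 0.682, 0.18, 0.21]
ft_force: [6.7, -16.2, 40.7]
width: 0.0086
[-2.43166135 -5.14890568 -1.36577649] 0.008552360243274937 [ 0.84  0.16  2.   -0.67  0.71  1.34]
```

View pics/crop5.png

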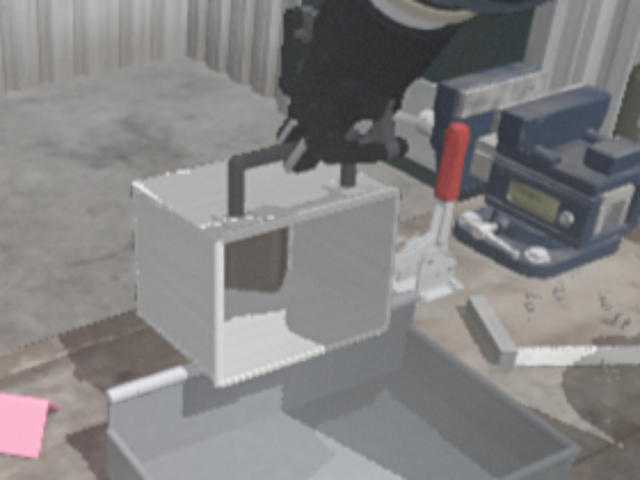

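The bin is lying almost on its side on the bar, with the mouth facing the tray, but I'm pushing down at 40 N. I'll ease the radius before continuing.

```bash
python3 - <<'E'
from arc import *
p0=tcp(1.588,.53,.169);f0=.53
ps=1.588+.04*np.arange(1,25); ph=np.interp(ps,[1.588,1.85,2.6],[.53,.75,.65]); D=np.interp(np.arange(24),[0,3,24],[.171,.173,.173])
for k in range(4):
    w=[(tcp(a,b,d),b) for a,b,d in zip(ps[6*k:6*k+6],ph[6*k:6*k+6],D[6*k:6*k+6])]
    print(ps[6*k+5].round(2),rows(p0,f0,w).replace('np.float64','')); p0,f0=w[-1]
E
```

```text
1.83 [[0,[(-0.004),(-0.005),0],[0,0,(-0.19)]],[0,[(-0.01),(-0.009),0],[0,0,(-0.38)]],[0,[(-0.015),(-0.012),0],[0,0,(-0.58)]],[0,[(-0.021),(-0.015),0],[0,0,(-0.77)]],[0,[(-0.027),(-0.018),0],[0,0,(-0.96)]],[0,[(-0.033),(-0.02),0],[0,0,(-1.15)]]]
2.07 [[0,[(-0.006),(-0.003),0],[0,0,(-0.09)]],[0,[(-0.012),(-0.006),0],[0,0,(-0.06)]],[0,[(-0.019),(-0.008),0],[0,0,(-0.03)]],[0,[(-0.026),(-0.011),0],[0,0,(-0.0)]],[0,[(-0.032),(-0.013),0],[0,0,(0.03)]],[0,[(-0.039),(-0.014),0],[0,0,(0.06)]]]
2.31 [[0,[(-0.007),(-0.001),0],[0,0,(0.03)]],[0,[(-0.014),(-0.003),0],[0,0,(0.06)]],[0,[(-0.021),(-0.003),0],[0,0,(0.09)]],[0,[(-0.028),(-0.004),0],[0,0,(0.12)]],[0,[(-0.035),(-0.004),0],[0,0,(0.15)]],[0,[(-0.042),(-0.004),0],[0,0,(0.18)]]]
2.55 [[0,[(-0.007),(0.0),0],[0,0,(0.03)]],[0,[(-0.014),(0.001),0],[0,0,(0.06)]],[0,[(-0.021),(0.002),0],[0,0,(0.09)]],[0,[(-0.028),(0.004),0],[0,0,(0.12)]],[0,[(-0.035),(0.005),0],[0,0,(0.15)]],[0,[(-0.041),(0.007),0],[0,0,(0.18)]]]
```

```bash
python3 -m creep '[[0,[-0.004,-0.005,0],[0,0,-0.19]],[0,[-0.01,-0.009,0],[0,0,-0.38]],[0,[-0.015,-0.012,0],[0,0,-0.58]],[0,[-0.021,-0.015,0],[0,0,-0.77]],[0,[-0.027,-0.018,0],[0,0,-0.96]],[0,[-0.033,-0.02,0],[0,0,-1.15]]]'; python3 - <<'E'
from h import *
s=st();print(s['ft_torque'],s['width'],s['joint_pos'].round(2)); c=snap('scene','scene6.png')
cv2.imwrite('pics/crop6.png',cv2.resize(c['img'][120:330,270:550,::-1],(640,480)))
E
```

```text
t: 10.95
tcp_pos: [0.344, 0.3379, 0.2341]
tcp_rot: [-0.653, 0.662, 0.245, 0.275]
ft_force: [-3.0, -4.3, 23.6]
width: 0.0086
[-0.44646076 -2.19847023 -0.6593406 ] 0.008591892216235837 [ 1.01  0.15  2.13 -1.05  0.75  1.82]
```

View pics/crop6.png

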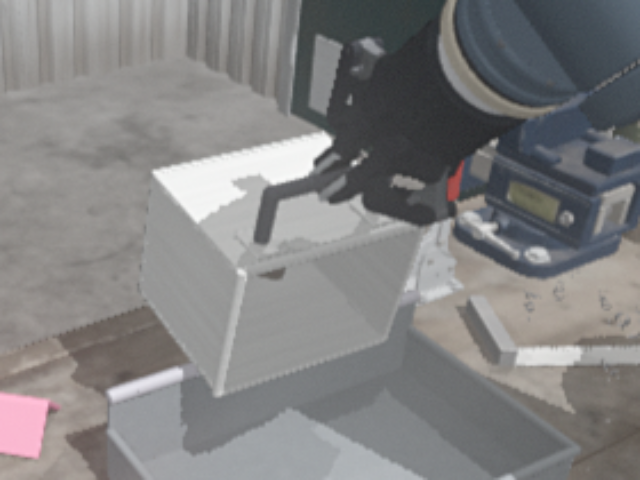

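The bin is tilted about 1.75 rad, the front wall still rests on the bar, and the offcuts are still inside. Continuing.

```bash
python3 -m creep '[[0,[-0.006,-0.004,0],[0,0,-0.1]],[0,[-0.012,-0.007,0],[0,0,-0.1]],[0,[-0.019,-0.009,0],[0,0,-0.1]],[0,[-0.026,-0.012,0],[0,0,-0.1]],[0,[-0.032,-0.014,0],[0,0,-0.1]],[0,[-0.039,-0.015,0],[0,0,-0.1]]]'; python3 -m creep '[[0,[-0.007,-0.001,0],[0,0,0]],[0,[-0.014,-0.003,0],[0,0,0]],[0,[-0.021,-0.003,0],[0,0,0]],[0,[-0.028,-0.004,0],[0,0,0]],[0,[-0.028,-0.004,0],[0,0,0]]]'; python3 - <<'E'
from h import *
s=st();print(s['ft_torque'],s['width'],s['joint_pos'].round(2)); c=snap('scene','scene7.png')
cv2.imwrite('pics/crop7.png',cv2.resize(c['img'][120:360,270:590,::-1],(640,480)))
E
```

```text
t: 11.75
tcp_pos: [0.3053, 0.3394, 0.2198]
tcp_rot: [-0.65, 0.66, 0.251, 0.281]
ft_force: [-24.4, -11.7, 55.0]
width: 0.0087
t: 12.38
tcp_pos: [0.2804, 0.3405, 0.2015]
tcp_rot: [-0.651, 0.66, 0.25, 0.279]
ft_force: [-37.9, -7.3, 45.8]
width: 0.0082
[-0.99028327 -0.2266111  -1.19035309] 0.00823130977745419 [ 1.17  0.18  2.21 -1.12  0.81  2.05]
```

View pics/crop7.png

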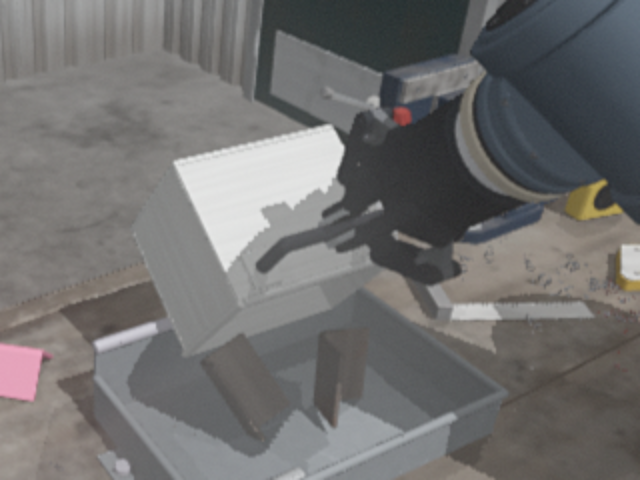

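Both offcuts have slid through the mouth into the tray at (240,385) and (340,380), or are still dropping. I ease the preload outward, tip a little further and let them settle.

```bash
python3 -m creep '[[0,[-0.002,-0.003,0],[0,0,0]],[0,[-0.004,-0.005,0],[0,0,0]],[0,[-0.007,-0.006,0],[0,0,0]],[0,[-0.012,-0.007,0],[0,0,0]],[0,[-0.017,-0.007,0],[0,0,0]],[0,[-0.017,-0.007,0],[0,0,0]],[0,[-0.017,-0.007,0],[0,0,0]],[0,[-0.017,-0.007,0],[0,0,0]]]'; python3 - <<'E'
from h import *
s=st();print(s['ft_torque'],s['width'],s['joint_pos'].round(2)); c=snap('scene','scene8.png'); d=snap('top','top8.png')
a=np.hstack([cv2.resize(c['img'][130:350,290:510],(400,400)),cv2.resize(d['img'][200:400,250:450],(400,400))])
cv2.imwrite('pics/crop8.png',a[:,:,::-1])
E
```

```text
t: 13.42
tcp_pos: [0.2638, 0.3403, 0.1919]
tcp_rot: [-0.65, 0.662, 0.249, 0.278]
ft_force: [-0.2, 0.0, -1.8]
width: 0.008
[ 0.04270435  0.7461371  -0.04392858] 0.008034130007310186 [ 1.21  0.19  2.22 -1.12  0.82  2.09]
```

View pics/crop8.png

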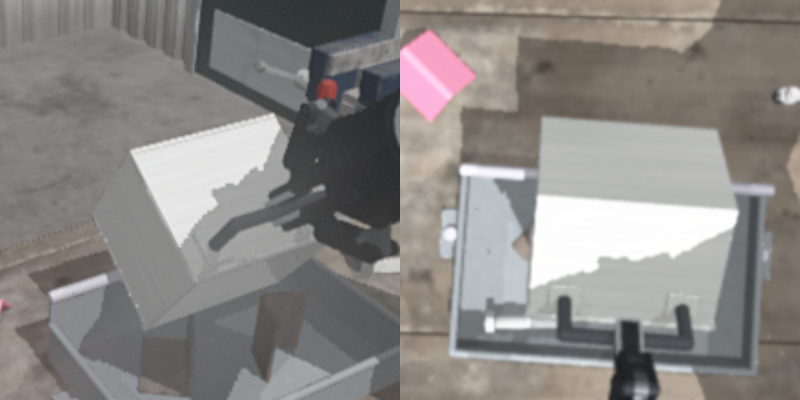

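```bash
python3 - <<'E'
from h import *
c=load('scene8'); d=load('top8')
def tray(X): v=X-np.array([.3767,.3394,0]); return np.round([v@[.999,-.0447,0],v@[.0447,.999,0],X[2]],3)
g=cv2.cvtColor(c['img'],cv2.COLOR_RGB2HSV)
m=((g[...,0]<20)&(g[...,1]>25)&(g[...,2]<140)).astype(np.uint8); m[:270]=0;m[352:]=0;m[:,:325]=0;m[:,490:]=0
n,l,s,ce=cv2.connectedComponentsWithStats(m)
for i in range(1,n):
    if s[i,4]>60: print(s[i],ce[i].round(1),'mid z.02',tray(ray(c,*ce[i],.02)),'z.035',tray(ray(c,*ce[i],.035)),'bottom z.004',tray(ray(c,ce[i][0],s[i,1]+s[i,3],.004)))
for p in ((263,297),(258,380),(285,365),(300,295),(140,388),(190,388)): print(p,[tray(ray(c,290+p[0]*.55,130+p[1]*.55,z)) for z in(.004,.07)])
E
```

```text
[325 270  28  17 326] [336.1 276.1] mid z.02 [0.097 0.058 0.02 ] z.035 [0.08  0.068 0.035] bottom z.004 [0.084 0.065 0.004]
(263, 297) [array([-0.025, -0.097,  0.004]), array([-0.085, -0.034,  0.07 ])]
(258, 380) [array([-0.121, -0.009,  0.004]), array([-0.169,  0.042,  0.07 ])]
(285, 365) [array([-0.117, -0.046,  0.004]), array([-0.166,  0.01 ,  0.07 ])]
(300, 295) [array([-0.041, -0.135,  0.004]), array([-0.099, -0.068,  0.07 ])]
(140, 388) [array([-0.077,  0.096,  0.004]), array([-0.131,  0.135,  0.07 ])]
(190, 388) [array([-0.099,  0.054,  0.004]), array([-0.15 ,  0.098,  0.07 ])]
```

The left piece lies flat in the tray and the right one stands on end in it. Both are well past the bar (x about -0.08 to -0.12), clear of the bin's lip. Now I work out the return arc, with the tool turning with the bin to lay it on its side.

```bash
python3 - <<'E'
from arc import *
p0=tcp(2.357,.77,.1766);f0=.77
ps=2.357-.04*np.arange(1,19); ph=.77-.04*np.arange(1,19); D=np.linspace(.1775,.186,18)
for k in range(2):
    w=[(tcp(a,b,d),b) for a,b,d in zip(ps[9*k:9*k+9],ph[9*k:9*k+9],D[9*k:9*k+9])]
    print(ps[9*k+8].round(2),rows(p0,f0,w).replace('np.float64','')); p0,f0=w[-1]
E
```

```text
2.0 [[0,[(0.006),(-0.001),0],[0,0,(0.23)]],[0,[(0.013),(-0.001),0],[0,0,(0.46)]],[0,[(0.019),(-0.001),0],[0,0,(0.69)]],[0,[(0.026),(-0.001),0],[0,0,(0.92)]],[0,[(0.032),(-0.0),0],[0,0,(1.15)]],[0,[(0.039),(0.001),0],[0,0,(1.38)]],[0,[(0.045),(0.002),0],[0,0,(1.6)]],[0,[(0.051),(0.003),0],[0,0,(1.83)]],[0,[(0.058),(0.005),0],[0,0,(2.06)]]]
1.64 [[0,[(0.007),(-0.0),0],[0,0,(0.23)]],[0,[(0.013),(-0.001),0],[0,0,(0.46)]],[0,[(0.02),(-0.001),0],[0,0,(0.69)]],[0,[(0.026),(-0.0),0],[0,0,(0.92)]],[0,[(0.033),(0.0),0],[0,0,(1.15)]],[0,[(0.04),(0.001),0],[0,0,(1.38)]],[0,[(0.046),(0.002),0],[0,0,(1.6)]],[0,[(0.053),(0.004),0],[0,0,(1.83)]],[0,[(0.059),(0.005),0],[0,0,(2.06)]]]
```

```bash
python3 -m creep '[[0,[0.006,-0.001,0],[0,0,0.23]],[0,[0.013,-0.001,0],[0,0,0.46]],[0,[0.019,-0.001,0],[0,0,0.69]],[0,[0.026,-0.001,0],[0,0,0.92]],[0,[0.032,0,0],[0,0,1.15]],[0,[0.039,0.001,0],[0,0,1.38]],[0,[0.045,0.002,0],[0,0,1.6]],[0,[0.051,0.003,0],[0,0,1.83]],[0,[0.058,0.005,0],[0,0,2.06]]]' 120;  python3 -m creep '[[0,[0.007,0,0],[0,0,0.23]],[0,[0.013,-0.001,0],[0,0,0.46]],[0,[0.02,-0.001,0],[0,0,0.69]],[0,[0.026,0,0],[0,0,0.92]],[0,[0.033,0,0],[0,0,1.15]],[0,[0.04,0.001,0],[0,0,1.38]],[0,[0.046,0.002,0],[0,0,1.6]],[0,[0.053,0.004,0],[0,0,1.83]],[0,[0.059,0.005,0],[0,0,2.06]]]'; python3 - <<'E'
from h import *
s=st();print(s['ft_torque'],s['width'],Ro.from_quat(np.roll(s['tcp_rot'],-1)).as_matrix().round(3).tolist()); c=snap('scene','scene9.png'); d=snap('top','top9.png')
a=np.hstack([cv2.resize(c['img'][100:350,270:520],(400,400)),cv2.resize(d['img'][160:400,250:490],(400,400))])
cv2.imwrite('pics/crop9.png',a[:,:,::-1])
E
```

```text
t: 14.65
tcp_pos: [0.309, 0.3378, 0.2281]
tcp_rot: [-0.689, 0.696, 0.126, 0.156]
ft_force: [0.6, -0.9, -4.2]
width: 0.0078
t: 15.78
tcp_pos: [0.3653, 0.3354, 0.2465]
tcp_rot: [-0.706, 0.708, -0.001, 0.03]
ft_force: [0.8, 0.4, -3.9]
width: 0.0079
[ 0.05058825  0.17489776 -0.02753253] 0.007905840429879407 [[0.998, 0.041, 0.044], [-0.044, -0.003, 0.999], [0.041, -0.999, -0.001]]
```

View pics/crop9.png

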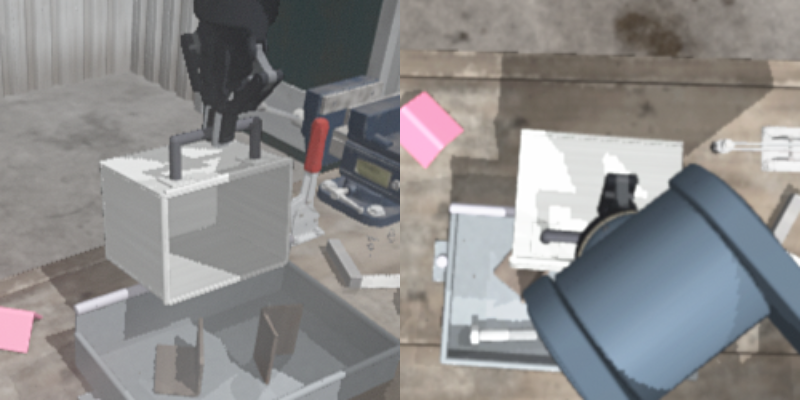

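Bin is empty, free of the bar and roughly on its side. The offcuts are in the tray at (180,355) and (280,345). I estimate the bin's tilt and position from its left mouth-edge corners.

```bash
python3 - <<'E'
from h import *
c=load('scene9'); ex=np.array([.999,-.0447,0]);ey=np.array([.0447,.999,0]);ez=np.array([0,0,1.])
T=np.array([.3653,.3354,.2465])
for r in (.0,.0178,.022):
  for th in(1.45,1.55,1.65,1.75):
    n=np.cos(th)*ex+np.sin(th)*ez;t=-np.sin(th)*ex+np.cos(th)*ez
    G=T+np.array([-.04*r,0,r]); F=G-.162*n+.025*t+.08*ey; L=F-.16*ey
    print(r,th,proj(c,F).round(1),proj(c,F+.12*n).round(1),proj(c,L).round(1),'lowest rel TCP',min(F[2],(F-.13*t)[2])-T[2], 'origin dx',((F-.13*t+.06*n)-T)@ex)
print('seen bottom (373.1,290.6) top (373.1,220.6) right-bottom',270+290*.625,100+265*.625)
E
```

```text
0.0 1.45 [372.9 294.2] [372.4 228.7] [446.9 268.1] lowest rel TCP -0.1734722953316628 origin dx 0.0919434979148162
0.0 1.55 [367.5 290.7] [370.9 229.1] [440.6 265.2] lowest rel TCP -0.16414842671800056 origin dx 0.10285612920480432
0.0 1.65 [362.3 286.4] [369.3 229.2] [434.6 261.7] lowest rel TCP -0.16347015682970323 origin dx 0.11274105605149401
0.0 1.75 [357.2 281.5] [367.6 229. ] [428.8 257.5] lowest rel TCP -0.16386187478481506 origin dx 0.12149951153335549
0.0178 1.45 [373.8 286. ] [373.4 218.9] [448.7 260.1] lowest rel TCP -0.15567229533166282 origin dx 0.0912322099148162
0.0178 1.55 [368.3 282.5] [371.9 219.3] [442.3 257.4] lowest rel TCP -0.14634842671800058 origin dx 0.10214484120480433
0.0178 1.65 [363.  278.3] [370.2 219.5] [436.2 253.9] lowest rel TCP -0.14567015682970325 origin dx 0.11202976805149396
0.0178 1.75 [357.9 273.5] [368.6 219.3] [430.3 249.9] lowest rel TCP -0.14606187478481508 origin dx 0.12078822353335544
0.022 1.45 [374. 284.] [373.7 216.5] [449.1 258.2] lowest rel TCP -0.1514722953316628 origin dx 0.09106437791481621
0.022 1.55 [368.5 280.6] [372.1 217. ] [442.7 255.5] lowest rel TCP -0.14214842671800054 origin dx 0.10197700920480432
0.022 1.65 [363.2 276.4] [370.4 217.2] [436.6 252.1] lowest rel TCP -0.1414701568297032 origin dx 0.11186193605149401
0.022 1.75 [358.1 271.6] [368.8 217. ] [430.7 248. ] lowest rel TCP -0.14186187478481505 origin dx 0.12062039153335549
seen bottom (373.1,290.6) top (373.1,220.6) right-bottom 451.25 265.625
```

```bash
python3 -m creep '[[0,[0.002,-0.01,0],[0,0,0]],[0,[0.004,-0.02,0],[0,0,-0.2]],[0,[0.02,-0.02,0],[0,0,-0.4]],[0,[0.04,-0.02,0],[0,0,-0.6]],[0,[0.06,-0.018,0],[0,0,-0.6]],[0,[0.08,-0.016,0],[0,0,-0.6]],[0,[0.094,-0.016,0],[0,0,-0.6]],[0,[0.094,-0.016,0],[0,0,-0.6]]]'; python3 -m creep '[[0,[0.002,0.02,0],[0,0,0]],[0,[0.005,0.04,0],[0,0,0]],[0,[0.008,0.06,0],[0,0,0]],[0,[0.01,0.08,0],[0,0,0]],[0,[0.011,0.092,0],[0,0,0]],[0,[0.011,0.092,0],[0,0,0]]]'; python3 - <<'E'
from h import *
c=snap('scene','scene10.png'); 
g=c['img']; cv2.imwrite('pics/crop10.png',cv2.resize(g[100:350,270:520,::-1],(400,400)))
E
```

```text
t: 16.88
tcp_pos: [0.4594, 0.3315, 0.2666]
tcp_rot: [-0.704, 0.706, 0.036, 0.068]
ft_force: [0.3, -0.2, -3.9]
width: 0.0076
t: 17.62
tcp_pos: [0.4825, 0.3305, 0.177]
tcp_rot: [-0.704, 0.706, 0.037, 0.067]
ft_force: [0.3, -0.8, -3.7]
width: 0.0081
```

```bash
python3 -m creep '[[0,[-0.001,0.005,0],[0,0,0]],[0,[-0.002,0.01,0],[0,0,0]],[0,[-0.002,0.015,0],[0,0,0]],[0,[-0.002,0.015,0],[0,0,0]]]'; for i in 1 2 3; do python3 -m creep '[[0,[-0.001,0.005,0],[0,0,0]],[0,[-0.001,0.005,0],[0,0,0]]]' ; done
```

```text
t: 18.18
tcp_pos: [0.4829, 0.3305, 0.162]
tcp_rot: [-0.704, 0.706, 0.037, 0.068]
ft_force: [-0.4, -0.1, -4.2]
width: 0.0079
t: 18.42
tcp_pos: [0.4826, 0.3305, 0.1569]
tcp_rot: [-0.704, 0.706, 0.037, 0.068]
ft_force: [-0.8, 0.4, -3.5]
width: 0.0081
t: 18.68
tcp_pos: [0.4823, 0.3311, 0.1529]
tcp_rot: [-0.704, 0.706, 0.037, 0.068]
ft_force: [-5.5, 1.5, 4.9]
width: 0.0078
t: 18.92
tcp_pos: [0.481, 0.3314, 0.1516]
tcp_rot: [-0.704, 0.706, 0.037, 0.068]
ft_force: [-34.2, -8.6, 51.6]
width: 0.0076
```

```bash
python3 -m creep '[[0,[0.001,-0.003,0],[0,0,0]],[0,[0.001,-0.004,0],[0,0,0]],[0,[0.001,-0.004,0],[0,0,0]],[0,[0.001,-0.004,0],[0,0,0]]]' 40; python3 -m creep '[[0.1,[0,0,0],[0,0,0]],[0.2,[0,0,0],[0,0,0]],[0.4,[0,0,0],[0,0,0]],[0.6,[0,0,0],[0,0,0]],[0.6,[0,0,0],[0,0,0]],[0.6,[0,0,0],[0,0,0]]]' 20; python3 -m creep '[[0.6,[0,-0.02,0],[0,0,0]],[0.6,[0,-0.04,0],[0,0,0]],[0.6,[0,-0.07,0],[0,0,0]],[0.6,[0,-0.11,0],[0,0,0]],[0.6,[0,-0.15,0],[0,0,0]],[0.6,[0,-0.15,0],[0,0,0]],[0.6,[0,-0.15,0],[0,0,0]]]'; python3 - <<'E'
from h import *
s=st();print(s['ft_force'],s['width']); c=snap('scene','scene11.png'); d=snap('top','top11.png')
a=np.hstack([cv2.resize(c['img'][100:350,270:520],(400,400)),cv2.resize(d['img'][160:400,250:490],(400,400))])
cv2.imwrite('pics/crop11.png',a[:,:,::-1])
E
```

```text
t: 19.42
tcp_pos: [0.4826, 0.3312, 0.1529]
tcp_rot: [-0.704, 0.706, 0.037, 0.068]
ft_force: [-11.1, -1.5, 15.2]
width: 0.0078
t: 20.18
tcp_pos: [0.4828, 0.3307, 0.1513]
tcp_rot: [-0.704, 0.706, 0.037, 0.068]
ft_force: [0.2, -0.3, -0.2]
width: 0.0511
t: 21.05
tcp_pos: [0.4604, 0.3314, 0.2989]
tcp_rot: [-0.704, 0.706, 0.037, 0.068]
ft_force: [0.2, -0.5, -0.9]
width: 0.0514
[ 0.24602122 -0.48295893 -0.86528698] 0.051367856235542846
```

The picture limit is reached, so I check the end state with numbers.

```bash
python3 - <<'E'
from h import *
def tray(X): v=X-np.array([.3767,.3394,0]); return np.round([v@[.999,-.0447,0],v@[.0447,.999,0],X[2]],3)
d=load('top11'); im=d['img']
c0=load('scene11'); c1=capture('scene'); print('frame diff max',np.abs(c0['img'][150:400,250:520].astype(int)-c1['img'][150:400,250:520]).max(), 'frac>20',(np.abs(c0['img'][150:400,250:520].astype(int)-c1['img'][150:400,250:520])>20).mean())
# white blob in top view (bin back wall facing up)
g=cv2.cvtColor(im,cv2.COLOR_RGB2HSV); m=((g[...,2]>165)&(g[...,1]<30)).astype(np.uint8); m[:150]=0;m[286:]=0;m[:,:290]=0;m[:,:][:,430:]=0
n,l,s,ce=cv2.connectedComponentsWithStats(m); i=1+np.argmax(s[1:,4]); r=cv2.minAreaRect(cv2.findNonZero((l==i).astype(np.uint8)))
print('top blob',s[i],[tray(ray(d,u,v,.12)).tolist() for u,v in cv2.boxPoints(r)])
# scene: bright blob mouth
c=c1; g=cv2.cvtColor(c['img'],cv2.COLOR_RGB2HSV); m=((g[...,2]>215)&(g[...,1]<30)).astype(np.uint8)
m[:150]=0;m[330:]=0;m[:,:290]=0;m[:,480:]=0
n,l,s,ce=cv2.connectedComponentsWithStats(m); print('scene blobs',[x.tolist() for x in s[1:] if x[4]>40])
ex=np.array([.999,-.0447,0]);ey=np.array([.0447,.999,0]);ez=np.array([0,0,1.])
for nm,off in(('mouthF',(-.130,0)),('mouthT',(-.130,.12)),('botF',(0,0)),('botT',(0,.12))):
    for x0 in (.20,.21):
        P=[np.array([.3767,.3394,0])+(x0+off[0])*ex+off[1]*ez+(y-.006)*ey for y in(.08,-.08)]; print(nm,x0,[proj(c,p).round(1).tolist() for p in P])
# brown parts in tray
for nm,c in(('scene',c1),('top',d)):
    g=cv2.cvtColor(c['img'],cv2.COLOR_RGB2HSV).astype(int); R=c['img'].astype(int); m=((R[...,0]-R[...,2]>12)).astype(np.uint8)
    poly=np.array([proj(c,np.array([.3767,.3394,0])+x*ex+y*ey+.006*ez) for x,y in((-.015,.14),(-.015,-.14),(-.17,-.14),(-.17,.14))]).astype(np.int32)
    k=np.zeros_like(m);cv2.fillPoly(k,[poly],1); n,l,s,ce=cv2.connectedComponentsWithStats(m*k)
    for i in range(1,n):
        if s[i,4]>50: print(nm,s[i].tolist(),tray(ray(c,*ce[i],.03)))
E
```

```text
frame diff max 34 frac>20 0.00019753086419753085
top blob [ 319  175   94   78 3860] [[0.068, 0.082, 0.12], [0.21, 0.078, 0.12], [0.206, -0.084, 0.12], [0.064, -0.079, 0.12]]
scene blobs [[305, 211, 60, 35, 732], [345, 214, 23, 8, 95], [318, 268, 73, 27, 314]]
mouthF 0.2 [[335.5, 293.7], [400.7, 271.6]]
mouthF 0.21 [[333.1, 290.9], [397.9, 269.1]]
mouthT 0.2 [[336.6, 242.8], [406.5, 222.6]]
mouthT 0.21 [[334.0, 240.3], [403.4, 220.5]]
botF 0.2 [[306.6, 261.0], [367.3, 243.0]]
botF 0.21 [[304.6, 258.8], [365.0, 241.0]]
botT 0.2 [[305.5, 213.4], [370.3, 197.1]]
botT 0.21 [[303.4, 211.4], [367.8, 195.4]]
top [307, 296, 37, 41, 750] [-0.06   0.059  0.03 ]
top [323, 311, 24, 31, 105] [-0.077  0.038  0.03 ]
top [362, 337, 10, 19, 51] [-0.114 -0.029  0.03 ]
```

```bash
python3 - <<'E'
from h import *
a=load('scene10')['img'];b=load('scene11')['img']
print((np.abs(a[300:345,350:480].astype(int)-b[300:345,350:480])>30).mean(), st()['t'], st()['ft_force'])
workorder.sign_off()
E
```

```text
0.018005698005698005 21.2 [-0.4491604  -0.46913799 -0.30520756]
the job is handed in; nothing more can be done
```

I drew the bin square against the stop bar, tipped it over the bar by its handle until both offcuts slid into the tray, and laid the empty bin on its side behind the bar. I let go of it and handed the job in at about 21 s of the 58 s allowed. The hand-in reports no verdict.

**Checks that agreed**
- **Bin:** the centre of its underside is about 0.205 m behind the bar and within about 10 mm of its middle. The top-view outline and one corner in the scene view both fit a bin lying flat; I did not measure its final tilt directly.
- **Offcuts:** both were seen in the tray after the bin came back, at least one of them standing on end. In tray coordinates they are at about x = -0.06, y = 0.06 and x = -0.11, y = -0.03.
- **At rest:** two frames taken just before hand-in were practically identical. The gripper was about 0.15 m clear, with near-zero force on the wrist.

**Weak points**
- **Last pictures:** I hit the 12-picture viewing limit before the final look, so the end state was checked only by calculation.
- **Offcut check:** my colour mask found no brown in the final scene image. The final offcut positions therefore rest on the top view, where the arm hides part of the tray.
- **Force:** the wrist saw up to about 60 N while I pressed the bin against the bar and the bench, against the 120 N limit.

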